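# Change over the yoghurt incubators

## Robot

A 6-joint arm with a two-finger parallel gripper is mounted at the origin on the work surface. World frame = base frame: x ahead of the robot, y to its left, z up, the work surface at z = 0. Lengths are in mm, angles in degrees, forces in N, time in s.
With the tool pointing down it reaches from about 350 to 850 mm from the base axis. Payload 8.1 kg.
Tool frame: the origin (TCP) lies at the very end of the fingers, on their centre line; the grasp point (between the pads) lies 19 mm behind it; z points along the fingers, y is the direction in which the jaws open and shut (so a half turn about z gives the same grasp; the last joint's range is limited). The gripper opens to 85 mm and grips with 20 to 120 N. Pads are 22 mm wide; open, the fingers measure 114 mm over their backs; the gripper's body (76 mm by 85 mm) begins 54 mm behind the grasp point. The pads swing forward as they close: fully open they stand 13 mm farther back than shut.
Start: joints at [70.852, 7.471, 85.268, -0, 87.261, -4.893], TCP at [147.722, 581.535, 231.292] pointing down, gripper open.
Joint ranges: [-169.43, 169.43], [-51.17, 129.36], [1.28, 143.12], [-76.62, 256.62], [0, 156.53], [-152.29, 152.29]. Speed limits (degrees/s): [136.94, 136.94, 159.86, 180, 180, 180].

## Interface

Orientations are given as [roll, pitch, yaw] about the fixed x, y, z axes, in that order (R = Rz(yaw) Ry(pitch) Rx(roll)).
In Python, from bench import sensors, viewer, job gives the robot as it stands.
- The arm moves only by the shell command python3 -m pendant 'ROWS' [FORCE]. ROWS is JSON, one flat list of numbers, 5 for each row, row after row: the shift along the world's x, y, z in mm, then the turn about the world's z in rad, then the finger opening in mm, from 0 to 85.4. In form: [x, y, z, twist, hand, x, y, z, twist, hand, ...]. A call has 1 to 12 rows; each row shifts and turns the pose as measured when the row begins; what a row does not reach is not made up. A row lasts 1/12 s, in which the tool goes at most 41.7 mm and 7.16 degrees, less where a joint would pass 70% of its speed; a pose out of reach is approached as far as the arm can. A call with a gripper value outside its range is refused whole. The fingers move at their own pace and stop on an object; FORCE is the grip in N (left out, the last holds). Time passes only in rows, so rows that do not move let the fingers close. It gives the time, the measured TCP pose, the force and the opening at its end, in the units of the state.
- sensors.sense(): the state, without advancing time (a new reading comes with each control period).
- viewer.snapshot(name): name is "scene" or "top"; returns a dict with "frame" (384x512x3 uint8, blue, green, red), "z_map" (384x512 float32, mm along the optical axis (not along the pixel's ray), 0 where there is no reading), "fx", "fy", "cx", "cy" (pixels), "k1" (the pictures are not rectified: a ray, as slopes to the right and down, at radius r is drawn at 1 + k1 r^2 times it, then the intrinsics apply), "view" (4x4, takes a point from world to camera coordinates). Camera axes: x right, y down, z forward; pixel columns grow to the right and rows downward; lengths in mm; the calibration is good to about 2 mm. A picture is of the moment at which its call begins.
- job.hand_in(): hands the job in, once; it reports no verdict.
The state is a dict: "time": time; "joint_pos": joint angles; "qd": joint speeds; "joint_efforts": joint torques, N m; "tool_pos": TCP position; "tcp_rot": TCP orientation; "ft_force": force on the tool from outside, world axes, zero at the start; "wrist_torque": the same for the moment, N m; "finger_gap": finger opening in mm.
Only numpy, scipy, OpenCV 4.12 (cv2) and the standard library are available. Lean on these libraries where they do the work, as an engineer would, in place of code of your own. Each camera call takes 0.05 s, during which the arm holds its last target.

## Task

Change over the two jar incubators: the batch in the lime-green one is done, so pull its door all the way down to let the jars cool, and the blue one has just been loaded and left open, so push its door up until it is fully shut. Leave both doors at rest like that; the order does not matter.

Things in the scene. Friction and masses are not known exactly. Their poses are not given: they have to be found in the camera images.
- lime_bar (a point): Centre of the lime-green incubator's coloured handle bar, round, 12 mm thick, 124 mm long, clear to pinch from above between its two end posts (100 mm free). Turns with the door: y along the bar , z from hinge to free edge (up when shut, to the robot when down), x the inward normal. Hinge line: 185 mm back along -z, 85 mm above the bench. Bar height 270 mm shut, 98 mm down. White fixed box, lime-green roof.
- lime_door (a joint): Rad: 0 = shut (upright), 1.5 = fully down, its stop (nearly level). Windowed panel 216 mm wide, 140 high, 16 thick, hinged along its lower edge, swings down towards the robot; the bar stands 45 mm beyond its free edge. Shut at the start. Stiff hinge: stays where left; 3 to 6 N at the bar moves it. Incubator 220 mm wide, 220 deep, 225 high. Lime-green roof and foot.
- blue_bar (a point): Centre of the blue incubator's coloured handle bar, round, 12 mm thick, 124 mm long, clear to pinch from above between its two end posts (100 mm free). Turns with the door: y along the bar , z from hinge to free edge (up when shut, to the robot when down), x the inward normal. Hinge line: 185 mm back along -z, 85 mm above the bench. Bar height 270 mm shut, 98 mm down. White fixed box, dark blue roof.
- blue_door (a joint): Rad: 0 = shut (upright), 1.5 = fully down, its stop (nearly level). Windowed panel 216 mm wide, 140 high, 16 thick, hinged along its lower edge, swings down towards the robot; the bar stands 45 mm beyond its free edge. Open by 0.9 to 1.45 at the start. Stiff hinge: stays where left; 3 to 6 N at the bar moves it. Incubator 220 mm wide, 220 deep, 225 high. Dark blue roof and foot.

How it is judged:
By the outcome, as a careful person would: the job done as asked, in the order asked, and still so for the second after the job is handed in, with the robot touching nothing.
It also fails if it takes over 64 s, if anything falls off the work surface, if the arm or the gripper's body presses on something with over 40 N, if the wrist force passes 120 N, or if a joint passes its speed limit or range.

## Working session

There is one attempt and no reset: what is moved stays moved. The work goes in short steps, Python scripts to look and compute and a shell command to move; the robot and the scene stay as the last step left them, time stands still between calls to the robot, and variables do not carry over. Pictures are saved under pics/ and viewed, and the job is handed in when it is done.

```bash
mkdir -p pics; cat > h.py <<'E'
import numpy as np,cv2
from bench import sensors,viewer,job
def snap(n,f):
    s=viewer.snapshot(n); cv2.imwrite('pics/'+f,s['frame']); np.savez('/tmp/'+f+'.npz',**s); return s
def pts(s,mask):
    v,u=np.nonzero(mask&(s['z_map']>0)); z=s['z_map'][v,u]
    K=np.array([[s['fx'],0,s['cx']],[0,s['fy'],s['cy']],[0,0,1.]])
    p=cv2.undistortPoints(np.c_[u,v].astype(float)[:,None],K,np.array([s['k1'],0,0,0.]))[:,0]
    c=np.c_[p*z[:,None],z,np.ones(len(z))]
    return (c@np.linalg.inv(np.array(s['view'])).T)[:,:3],u,v
E
python3 - <<'E'
from h import *
for n in('scene','top'):
    s=snap(n,n+'1.png'); print(n,s['fx'],s['cx'],s['cy'],s['k1'],np.linalg.inv(s['view']).round(2).tolist())
print(sensors.sense())
E
```

```text
scene 349.3900926220721 258.1240014641035 202.0847948081404 -0.0816403860141996 [[-0.83, -0.42, 0.36, 384.19], [-0.55, 0.61, -0.57, 419.75], [0.02, -0.67, -0.74, 761.7], [0.0, 0.0, 0.0, 1.0]]
top 466.74502417747476 258.67394593770075 195.0257596446264 -0.06923415395541735 [[-0.02, -0.98, 0.2, 433.83], [-1.0, 0.01, -0.01, -12.5], [0.0, -0.2, -0.98, 1148.68], [0.0, 0.0, 0.0, 1.0]]
{'time': 0.1, 'joint_pos': array([ 7.08531050e+01,  7.50981140e+00,  8.53214993e+01,  1.79561593e-03,
        8.72601938e+01, -4.89269052e+00]), 'qd': array([-0.03400041, -0.04034756, -0.10866286,  0.01101757, -0.10124677,
       -0.01219734]), 'joint_efforts': array([ 8.56979314e-04, -5.70950782e+01, -5.01940405e+01, -2.60245597e-04,
        8.16624379e-03, -4.63471480e-06]), 'tool_pos': array([147.54348365, 581.09153606, 230.37418751]), 'tcp_rot': array([-1.79908982e+02, -9.59128955e-03,  1.65745701e+02]), 'ft_force': array([-0.32291244,  0.48001846, -0.27000225]), 'wrist_torque': array([-0.00520176, -0.03649653, -0.00305535]), 'finger_gap': 85.10950603511219}
```

```bash
ls; python3 -m pendant --help | head -20
```

```text
h.py
picsinvalid input: not JSON, or not a number
```

View pics/scene1.png

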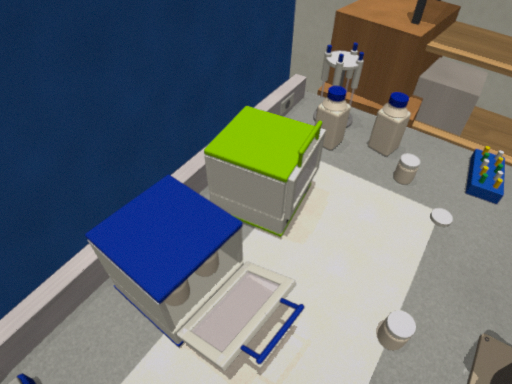

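View pics/top1.png

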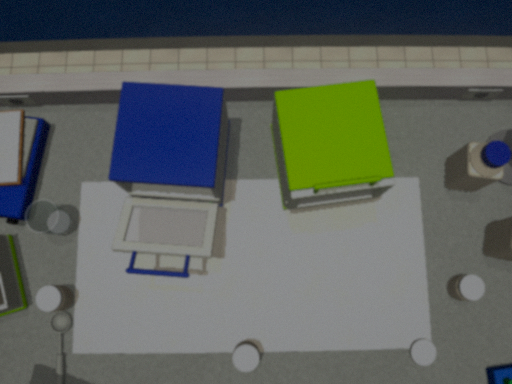

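The scene view shows the blue door open with its bar at about (275,330), and the lime door shut with its bar at about (312,145). In the top view the bars are at about (158,270) for blue and (345,185) for lime.

```bash
python3 - <<'E'
from h import *
R={}
for n in('scene','top'):
    s=dict(np.load(f'/tmp/{n}1.png.npz')); hsv=cv2.cvtColor(s['frame'],cv2.COLOR_BGR2HSV)
    for c,(lo,hi) in dict(blue=(110,130),lime=(35,55)).items():
        m=(hsv[...,0]>=lo)&(hsv[...,0]<=hi)&(hsv[...,1]>150)&(hsv[...,2]>60)
        p,u,v=pts(s,m)
        k=(p[:,0]>300)&(p[:,0]<900)&(abs(p[:,1])<420)&(p[:,2]>20)
        p,u,v=p[k],u[k],v[k]
        roof=(abs(p[:,2]-222)<10)
        box=cv2.minAreaRect(p[roof][:,:2].astype(np.float32)); print(n,c,'roof',box,p[roof][:,2].mean(), cv2.boxPoints(box).round().tolist())
        b=(p[:,2]>245) if c=='lime' else ((p[:,2]<215)&(p[:,2]>60)&(p[:,0]<550))
        q=p[b]; print(n,c,'bar',len(q),q.mean(0).round(1),q.min(0).round(),q.max(0).round(), u[b].min(),u[b].max(),v[b].min(),v[b].max())
        # main axis
        x=q
        for _ in range(3):
            mu=np.median(x,0); d=np.linalg.svd(x-x.mean(0),full_matrices=False)[2][0]
            r=np.linalg.norm((x-x.mean(0))-np.outer((x-x.mean(0))@d,d),axis=1); x=x[r<10]
        t=(x-x.mean(0))@d
        print('  axis',d.round(3),x.mean(0).round(1),t.min(),t.max(),'mid',(x.mean(0)+d*(t.min()+t.max())/2).round(1))
E
```

```text
scene blue roof ((759.353759765625, 171.674072265625), (219.84182739257812, 222.90147399902344), 84.88312530517578) 225.07520048816508 [[639.0, 72.0], [861.0, 52.0], [880.0, 271.0], [658.0, 291.0]]
scene blue bar 520 [479.5 200.4 162.5] [464. 132. 146.] [519. 261. 169.] 241 302 299 362
  axis [-0.1   -0.995  0.004] [473.5 197.3 165.4] -64.06340053025318 65.63261975024068 mid [473.5 196.6 165.4]
scene lime roof ((747.6295776367188, -177.3257598876953), (230.34609985351562, 221.60960388183594), 6.5253119468688965) 225.1066810061033 [[621.0, -80.0], [646.0, -301.0], [875.0, -274.0], [849.0, -54.0]]
scene lime bar 231 [ 633.6 -182.6  272.1] [ 623. -257.  245.] [ 647. -126.  279.] 299 321 120 161
  axis [-0.119  0.993 -0.01 ] [ 633.9 -184.8  275. ] -73.09989114083496 60.00062528324569 mid [ 634.7 -191.3  275.1]
top blue roof ((757.4061279296875, 171.66380310058594), (217.0777130126953, 216.66653442382812), 85.42997741699219) 225.17008293802223 [[641.0, 72.0], [857.0, 55.0], [874.0, 271.0], [658.0, 288.0]]
top blue bar 228 [476.8 197.6 164.3] [466. 134. 148.] [515. 259. 172.] 127 187 253 275
  axis [-0.084 -0.996 -0.002] [472.8 196.1 166.1] -62.95400494124881 62.710922237894174 mid [472.8 196.3 166.1]
top lime roof ((753.4530029296875, -175.6591339111328), (218.59495544433594, 220.7338104248047), 6.840294361114502) 224.88893762136684 [[632.0, -79.0], [658.0, -298.0], [875.0, -272.0], [849.0, -53.0]]
top lime bar 359 [ 634.4 -188.6  274.8] [ 621. -255.  245.] [ 647. -123.  280.] 313 381 176 190
  axis [-0.12   0.993 -0.002] [ 634.4 -188.4  275. ] -67.4956948898059 65.98748015734799 mid [ 634.5 -189.2  275. ]
```

```bash
python3 -m pendant '[14,-16,20,-0.1,85,20,-24,15,-0.12,60,20,-24,15,-0.12,40,20,-24,5,-0.12,40,20,-24,0,-0.12,40,20,-24,0,-0.12,40,20,-24,0,-0.12,40,20,-24,0,-0.12,40,20,-24,0,-0.12,40,20,-24,0,-0.12,40,20,-24,0,-0.12,40,20,-24,0,-0.12,40]' 30
```

```text
time: 1.1
tool_pos: [382.5, 288.6, 280.6]
tcp_rot: [-179.3, -0.1, 81.7]
ft_force: [-0.0, -0.1, 0.2]
finger_gap: 39.6
```

```bash
python3 -m pendant '[23,-23,0,0.03,40,23,-23,0,0.02,40,23,-23,0,0,40,14,-14,0,0,40,0,0,0,0,40,0,0,0,0,40]'
```

```text
time: 1.6
tool_pos: [470.6, 194.5, 277.9]
tcp_rot: [-179.2, 0.1, 83.6]
ft_force: [0.3, -0.3, 0.3]
finger_gap: 39.9
```

```bash
python3 -m pendant '[3,2,-20,0.02,40,0,0,-25,0,40,0,0,-25,0,40,0,0,-25,0,40,0,0,-20,0,40,0,0,-12,0,40,0,0,0,0,40]'; python3 - <<'E'
from h import *
snap('scene','scene2.png'); snap('top','top2.png')
E
```

```text
time: 2.18
tool_pos: [468.8, 202.0, 146.5]
tcp_rot: [-179.2, -0.1, 85.1]
ft_force: [-0.6, 0.6, -1.3]
finger_gap: 40.3
```

View pics/scene2.png

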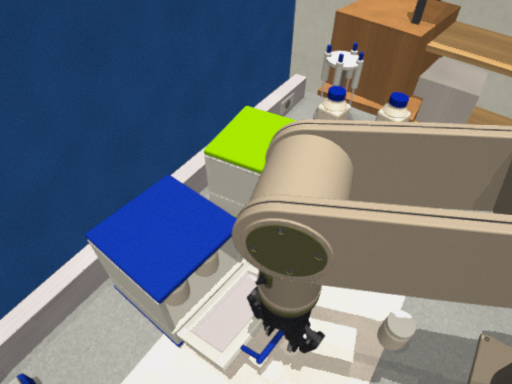

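The fingers straddle the blue bar at about (275,335), between its posts. I'll centre and grip.

```bash
python3 -m pendant '[5,-5,-4,0,40,0,0,0,0,25,0,0,0,0,10,0,0,0,0,5,0,0,0,0,5,0,0,0,0,5,0,0,0,0,5]' 30
```

```text
time: 2.87
tool_pos: [473.5, 198.9, 149.4]
tcp_rot: [-179.2, -0.2, 85.2]
ft_force: [-0.0, 1.1, -5.9]
finger_gap: 10.6
```

```bash
python3 -m pendant '[0,0,0,0,20,0,0,0,0,25,0,-1,-6,0,25,0,0,-2,0,25,0,0,0,0,25,0,0,0,0,10,0,0,0,0,5,0,0,0,0,5,0,0,0,0,5]' 40;  python3 - <<'E'
from h import *
s=snap('top','top3.png'); hsv=cv2.cvtColor(s['frame'],cv2.COLOR_BGR2HSV)
m=(hsv[...,0]>=110)&(hsv[...,0]<=130)&(hsv[...,1]>150)&(hsv[...,2]>60)
p,u,v=pts(s,m);k=(p[:,0]>400)&(p[:,0]<550)&(p[:,1]>100)&(p[:,1]<300)&(p[:,2]>60)
print(len(p[k]),np.median(p[k],0))
cv2.imwrite('pics/top3c.png',cv2.resize(s['frame'][200:330,60:260],None,fx=3,fy=3))
E
```

```text
time: 3.62
tool_pos: [473.1, 198.3, 143.1]
tcp_rot: [-179.1, -0.3, 85.2]
ft_force: [1.0, 0.5, -0.9]
finger_gap: 10.0
59 [468.95229626 150.21761754 165.00138482]
```

View pics/top3c.png

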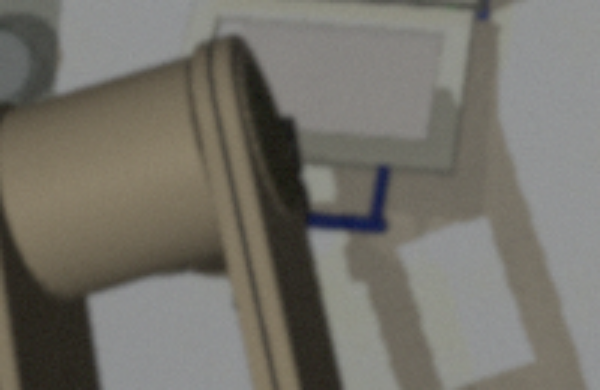

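The bar is gripped: the finger gap is stalled at 10 mm, and the bar shows beside the hand at crop (345,220). Next I compute the arc.

```bash
python3 -c "
import numpy as np
n=np.array([.996,-.087]);a=np.radians(np.linspace(24,90,13))
h=-185*np.cos(a);z=185*np.sin(a)
for i in range(12): print(*(n*(h[i+1]-h[i])).round(1),(z[i+1]-z[i]).round(1))
b=np.radians(np.linspace(0,86,17))
n=np.array([.993,.119])
h=-185*np.sin(b);z=185*np.cos(b);print('lime')
for i in range(16): print(*(n*(h[i+1]-h[i])).round(1),(z[i+1]-z[i]).round(1))
"
python3 -m pendant '[8,-0.7,16,0,5,8.5,-0.7,15,0,5,10,-0.9,14,0,5]'
```

```text
8.0 -0.7 15.9
9.4 -0.8 15.0
10.8 -0.9 14.0
12.1 -1.1 12.9
13.3 -1.2 11.7
14.3 -1.3 10.4
15.3 -1.3 8.9
16.1 -1.4 7.4
16.7 -1.5 5.9
17.2 -1.5 4.2
17.5 -1.5 2.5
17.7 -1.5 0.9
lime
-17.2 -2.1 -0.8
-17.1 -2.0 -2.4
-16.8 -2.0 -4.0
-16.3 -2.0 -5.6
-15.7 -1.9 -7.1
-15.0 -1.8 -8.6
-14.1 -1.7 -9.9
-13.1 -1.6 -11.2
-12.0 -1.4 -12.4
-10.8 -1.3 -13.5
-9.5 -1.1 -14.5
-8.1 -1.0 -15.3
-6.7 -0.8 -16.0
-5.2 -0.6 -16.6
-3.6 -0.4 -17.0
-2.0 -0.2 -17.2
time: 3.92
tool_pos: [495.4, 196.3, 182.3]
tcp_rot: [-178.5, -0.2, 85.2]
ft_force: [-1.3, 2.3, -5.9]
finger_gap: 10.0
```

```bash
python3 -m pendant '[12,-1.1,14,0,5,13,-1.2,12,0,5,14,-1.3,11,0,5,15,-1.3,10,0,5]'
```

```text
time: 4.25
tool_pos: [543.1, 192.2, 228.0]
tcp_rot: [-177.4, -0.1, 85.3]
ft_force: [-7.1, 0.5, 0.7]
finger_gap: 10.3
```

```bash
python3 -m pendant '[16,-1.4,6,0,5,17,-1.5,5.5,0,5,17,-1.5,4,0,5,17,-1.5,3,0,5]'
```

```text
time: 4.58
tool_pos: [607.7, 186.7, 253.9]
tcp_rot: [-176.9, -0.1, 85.4]
ft_force: [-5.0, -0.7, 5.1]
finger_gap: 10.4
```

```bash
python3 -m pendant '[13,-1,0,0,5,12,-1,0,0,5,8,-0.7,0,0,5,5,0,0,0,5,4,0,0,0,5]'
```

```text
time: 5.0
tool_pos: [641.4, 183.9, 257.6]
tcp_rot: [-175.3, 0.1, 85.5]
ft_force: [-24.4, -2.5, 10.0]
finger_gap: 10.2
```

```bash
python3 -m pendant '[1,0,0,0,5,0,0,0,0,20,0,0,0,0,30,0,0,0,0,30,0,0,15,0,30,0,0,20,0,30,0,0,25,0,30,0,0,20,0,30,-15,-25,0,0,40,-20,-35,0,0,40,-10,-38,0,0,40,0,-38,0,0,40]';  python3 -m pendant '[0,-38,0,0.03,40,0,-35,0,0.03,40,0,0,0,0.03,40]'; python3 - <<'E'
from h import *
snap('top','top4.png'); snap('scene','scene4.png')
E
```

```text
time: 6.0
tool_pos: [595.7, 51.5, 337.0]
tcp_rot: [-175.2, 0.0, 86.2]
ft_force: [-0.1, -0.4, -0.3]
finger_gap: 39.9
time: 6.25
tool_pos: [594.9, -31.0, 338.3]
tcp_rot: [-175.5, 0.2, 91.2]
ft_force: [-0.9, 0.5, -0.1]
finger_gap: 39.8
```

View pics/top4.png

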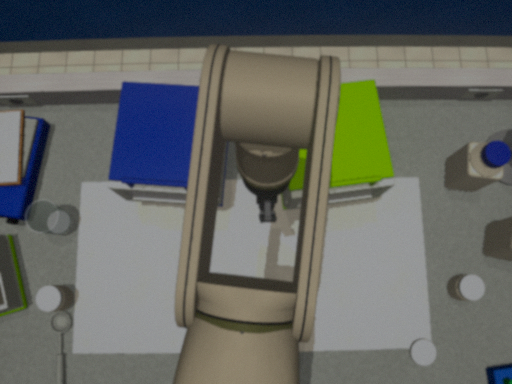

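View pics/scene4.png

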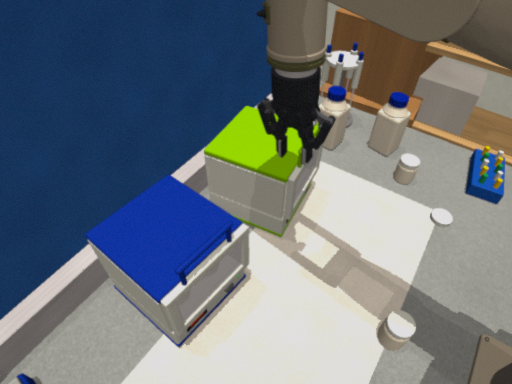

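The blue door looks upright, with its bar over the roof's front edge at scene (212,252). I'll measure its lean.

```bash
cat > m.py <<'E'
from h import *
import sys
def meas(s,c):
    lo,hi=dict(blue=(105,130),lime=(35,55))[c]
    hsv=cv2.cvtColor(s['frame'],cv2.COLOR_BGR2HSV)
    m=(hsv[...,0]>=lo)&(hsv[...,0]<=hi)&(hsv[...,1]>130)&(hsv[...,2]>40)
    p,u,v=pts(s,m);k=(p[:,0]>400)&(p[:,0]<900)&(p[:,1]*(1 if c=='blue' else -1)>50)&(abs(p[:,1])<320)
    p=p[k]; n=np.array([.996,-.087] if c=='blue' else [.993,.119])
    d=p[:,:2]@n; roof=abs(p[:,2]-225)<6; bar=(p[:,2]>262)
    print(c,'roof front',np.percentile(d[roof],[1,3]).round(1),'bar d',np.percentile(d[bar],[5,50,95]).round(1),'zmed',np.median(p[bar][:,2]),bar.sum())
E
python3 - <<'E'
from m import *
for f in('scene1','top1','scene4'):
    s=dict(np.load(f'/tmp/{f}.png.npz'))
    for c in('blue','lime'):
        try: meas(s,c)
        except Exception as e: print(f,c,e)
E
```

```text
scene1 blue index -1 is out of bounds for axis 0 with size 0
lime roof front [619.3 627.5] bar d [603.2 607.1 613.2] zmed 275.56477108729337 203
top1 blue index -1 is out of bounds for axis 0 with size 0
lime roof front [623.  627.3] bar d [602.8 607.3 612.5] zmed 274.9633486118038 368
blue roof front [633.7 637. ] bar d [617.  620.4 626.8] zmed 275.0287948212828 537
lime roof front [619.9 626.1] bar d [603.2 607.7 612.8] zmed 275.65128378307463 60
```

```bash
python3 -m pendant '[8,-30,0,0.03,40,8,-32,0,0.03,40,8,-32,0,0.03,40,8,-32,0,0,40,6,-25,0,0,40,0,0,0,0,40,0,0,0,0,40]'
```

```text
time: 6.93
tool_pos: [637.1, -174.3, 338.4]
tcp_rot: [-175.7, -0.1, 96.9]
ft_force: [0.3, 0.8, 0.0]
finger_gap: 39.9
```

```bash
python3 -m pendant '[-3,-12,-18,0,40,0,0,-20,0,40,0,0,-18,0,40,0,0,-12,0,40,0,0,-5,0,40,0,0,0,0,40]'
```

```text
time: 7.43
tool_pos: [636.4, -177.2, 264.3]
tcp_rot: [-176.0, -0.1, 97.2]
ft_force: [-0.8, -0.1, 0.3]
finger_gap: 39.7
```

```bash
python3 -m pendant '[-3,-10,-8,0,40,0,0,-6,0,40,0,0,0,0,40]'; python3 - <<'E'
from h import *
s=snap('scene','scene5.png'); cv2.imwrite('pics/s5c.png',cv2.resize(s['frame'][60:240,190:370],None,fx=3,fy=3))
E
```

```text
time: 7.68
tool_pos: [634.2, -186.1, 251.3]
tcp_rot: [-176.2, -0.1, 97.3]
ft_force: [-0.1, 0.1, 0.1]
finger_gap: 40.0
```

View pics/s5c.png

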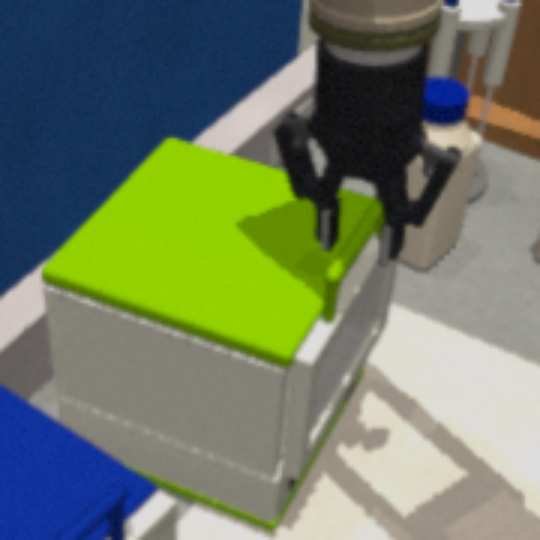

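The fingers straddle the lime bar: one pad is behind it at crop (328,230) and the other in front at (392,240). Grip.

```bash
python3 -m pendant '[0,0,0,0,20,0,0,0,0,5,0,0,0,0,5,0,0,0,0,5,0,0,0,0,5]' 40; python3 -m pendant '[-12,-1.5,0,0,5,-16,-2,-2,0,5,-17,-2,-3,0,5]'
```

```text
time: 8.15
tool_pos: [634.2, -187.0, 253.5]
tcp_rot: [-176.2, -0.0, 97.2]
ft_force: [-0.8, 0.6, -1.8]
finger_gap: 10.3
time: 8.4
tool_pos: [593.7, -191.9, 250.0]
tcp_rot: [-176.8, 0.1, 97.3]
ft_force: [3.1, -0.6, 1.1]
finger_gap: 10.6
```

```bash
python3 -m pendant '[-17,-2,-6,0,5,-16.3,-2,-6,0,5,-15.7,-1.9,-7.5,0,5,-15,-1.8,-9,0,5]'
```

```text
time: 8.73
tool_pos: [533.7, -199.3, 225.3]
tcp_rot: [-177.8, 0.4, 97.5]
ft_force: [3.4, 0.9, -2.2]
finger_gap: 10.4
```

```bash
python3 -m pendant '[-14,-1.7,-11,0,5,-13.5,-1.6,-11.5,0,5,-12,-1.4,-12.5,0,5,-11,-1.3,-14,0,5]'
```

```text
time: 9.07
tool_pos: [487.0, -205.2, 180.9]
tcp_rot: [-178.9, 0.7, 97.5]
ft_force: [5.7, 1.8, -0.8]
finger_gap: 10.4
```

```bash
python3 -m pendant '[-9.5,-1.1,-15,0,5,-8.5,-1,-15.5,0,5,-7,-0.8,-16,0,5,-5.5,-0.6,-16.6,0,5]'
```

```text
time: 9.4
tool_pos: [458.9, -208.7, 121.6]
tcp_rot: [-179.6, 0.9, 97.5]
ft_force: [2.8, 3.1, 2.0]
finger_gap: 10.4
```

```bash
python3 -m pendant '[-4,-0.5,-15,0,5,-3,-0.3,-14,0,5,-1,0,-10,0,5,0,0,-5,0,5,0,0,-4,0,5]'
```

```text
time: 9.82
tool_pos: [452.4, -209.9, 80.7]
tcp_rot: [-179.9, 1.0, 97.4]
ft_force: [-28.8, 18.4, 57.2]
finger_gap: 10.2
```

The force rose sharply at the stop, so I'll ease off and release.

```bash
python3 -m pendant '[0,0,0,0,15,0,0,0,0,25,0,0,0,0,28,0,0,0,0,28]'; python3 -m pendant '[0,0,12,0,28,0,0,20,0,28,0,0,30,0,28,0,0,30,0,28,0,0,35,0,28,0,0,35,0,28,-10,10,30,0,28,-10,38,0,0,28,-10,38,0,0,28,0,38,0,0,28,0,38,0,0,28,0,0,0,0,28]'; python3 -m pendant '[-20,30,0,0,28,-20,30,0,0,28,-20,30,0,0,28,0,30,0,0,28,0,0,0,0,28]';python3 - <<'E'
from h import *
snap('top','top6.png'); snap('scene','scene6.png')
E
```

```text
time: 10.15
tool_pos: [454.5, -211.3, 84.6]
tcp_rot: [179.9, 1.2, 97.5]
ft_force: [0.1, -0.8, 0.3]
finger_gap: 28.1
time: 11.15
tool_pos: [418.3, -42.7, 292.3]
tcp_rot: [179.8, 1.1, 97.1]
ft_force: [-0.6, -0.5, 0.3]
finger_gap: 27.8
time: 11.57
tool_pos: [354.8, 81.9, 295.2]
tcp_rot: [179.6, 1.1, 97.2]
ft_force: [1.3, 0.2, -1.0]
finger_gap: 28.1
```

View pics/scene6.png

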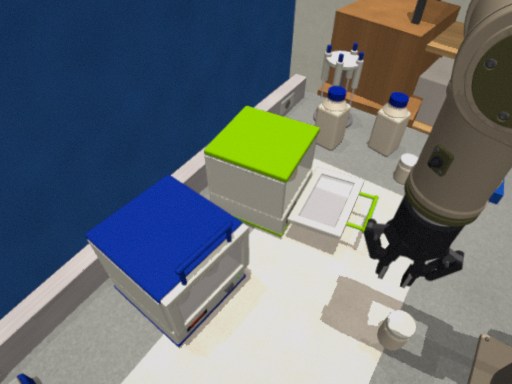

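View pics/top6.png

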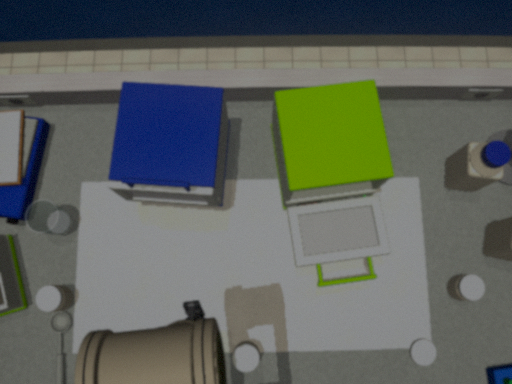

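The lime door is down, with its bar at scene (368,210) and top (347,280). The blue door is upright. I'll check both numerically.

```bash
python3 - <<'E'
from m import *
for f in('scene6','top6'):
    s=dict(np.load(f'/tmp/{f}.png.npz')); meas(s,'blue')
    hsv=cv2.cvtColor(s['frame'],cv2.COLOR_BGR2HSV)
    m=(hsv[...,0]>=35)&(hsv[...,0]<=55)&(hsv[...,1]>150)&(hsv[...,2]>60)
    p,u,v=pts(s,m);n=np.array([.993,.119]);d=p[:,:2]@n
    k=(p[:,1]<-80)&(p[:,1]>-330)&(p[:,2]>40)&(p[:,2]<200)&(p[:,0]<490)&(p[:,0]>350)
    b=k&(d<d[k].min()+12)
    print(f,b.sum(),'z',np.percentile(p[b,2],[10,50,90]),'d',np.median(d[b]))
E
```

```text
blue roof front [633.6 637.1] bar d [617.  620.4 626.8] zmed 275.0622344733527 536
scene6 124 z [101.57680102 103.99034669 106.07395666] d 425.1212376438656
blue roof front [638. 642.] bar d [618.1 622.  626.9] zmed 275.5224995121396 321
top6 238 z [101.17175953 103.81523483 105.89147658] d 424.40745724833425
```

```bash
python3 -c "
from bench import job
print(job.hand_in())"
```

```text
the job is handed in; nothing more can be done
None
```

Both doors are where you asked, and I handed the job in. I used about 12 s of the 64 s allowed.

- **Blue door:** I gripped the bar, swung it up along the hinge arc and pushed it into its stop (about 24 N), then let go. In the last pictures the bar is upright, with its top at about 275 mm. That matches the height I measured on the lime door while it was shut.
- **Lime door:** I gripped the bar and swung it down to its stop, then let go. In both cameras the top of the bar is at about 104 mm, so its centre is at about 98–99 mm, against 98 mm when fully down.
- **Forces:** The wrist force briefly reached about 64 N in total as the lime door met its stop. That is under the 120 N limit. At the end the arm was well clear of both incubators.

The cameras disagree slightly on how far the blue bar sits in front of the roof's edge. The side view gives about 17 mm and the top view about 20 mm, while the shut lime door measured about 20 mm in both. I put this down to measurement noise, as both figures fit a shut door.

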